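Spin-check the tube carousel and pin it at its loading position

ROBOT

A 6-joint arm with a two-finger parallel gripper is mounted at the origin on a cart in front of the work surface, level with it; the furniture and walls round the work are solid. World frame = base frame: x ahead of the robot, y to its left, z up, the work surface at z = 0. Lengths are in m, angles in rad, forces in N, time in s.
With the tool pointing down it reaches from about 0.275 to 0.725 m from the base axis. Payload 5.6 kg.
Tool frame: the origin (TCP) lies on the centre line of the jaws, within the pads' length; the fingertips stand nose_length ahead of it and the grasp point (between the pads) lies 6 mm ahead of it (nose_length is the distance from the TCP to the fingertips, in m); z points along the fingers, y is the direction in which the jaws open and shut (so a half turn about z gives the same grasp; the last joint's range is limited). The gripper opens to 85 mm and grips with 20 to 120 N. Pads are 22 mm wide; open, the fingers measure 114 mm over their backs; the gripper's body (76 mm by 85 mm) begins 54 mm behind the grasp point. The pads swing forward as they close: fully open they stand 13 mm farther back than shut.
Start: joints at [1.479, 0.255, 0.108, 0, -1.424, -0.285], TCP at [0.202, 0.511, 0.256] pointing down, gripper open.
Joint ranges: [-2.95, 2.95], [-1.21, 1.97], [-1.09, 1.5], [-2.87, 1.71], [-2.94, -0.07], [-3.05, 3.05]. Speed limits (rad/s): [2.57, 2.57, 3.14, 3.14, 3.14, 3.14].

INTERFACE

Orientations are given as a rotation vector (axis times angle).
In Python, from station import * gives the robot as it stands.
- The arm moves only by the tool jog_arm, never from a script. Its argument "motion" is a list of rows, each a list of 2 entries, a list of its own where there are three numbers: the shift along the world's x, y, z in m, then the turn about the world's z in rad. A call has 1 to 20 rows; each row is the pose to reach, as a shift and turn from the pose commanded when the call began; what a row does not reach only later rows make up. A row lasts 1/12 s, in which the tool goes at most 41.7 mm and 7.16 degrees, less where a joint would pass 70% of its speed; a pose out of reach is approached as far as the arm can. A call with a gripper value outside its range is refused whole. "hand" is the gripper command: -1 is fully open, 1 is shut, values between are in proportion, set as the call begins (left out, the last holds). The fingers move at their own pace and stop on an object; "grip_force" is the grip in N (left out, the last holds). Time passes only in rows, so rows that repeat a pose let the fingers close. It gives the time, the measured TCP pose, the force and the opening at its end, in the units of the state.
- sense(): the state, without advancing time (a new reading comes with each control period).
- read_camera(name): name is "side" or "top" or "wrist"; returns the picture (384x512x3 uint8, red, green, blue); there is no depth.
- camera_info(name): a dict with "vertical_fov" (degrees; the focal length in pixels is half the picture's height over the tangent of half this angle, whatever the lens; pixels are square), "cx", "cy" (the principal point, pixels), "k1" (the pictures are not rectified: a ray, as slopes to the right and down, at radius r is drawn at 1 + k1 r^2 times it, then the intrinsics apply), "extrinsics" (4x4, takes a point from camera to world coordinates); the wrist camera has in their place "T_tool_cam" (4x4, takes a point from camera to tool coordinates, whose origin is the TCP and whose axes are the flange's). Camera axes: x right, y down, z forward; pixel columns grow to the right and rows downward; lengths in m; the calibration is good to about 2 mm. A picture is of the moment at which its call begins: read the wrist's pose just before it. camera_info takes no time and is no camera call.
- finish_job(): hands the job in, once; it reports no verdict.
The state is a dict: "clock": time; "joint_positions": joint angles; "joint_vel": joint speeds; "tau": joint torques, N m; "ee_pos": TCP position; "orientation": TCP orientation; "ft_force": force on the tool from outside, world axes, zero at the start; "wrist_torque": the same for the moment, N m; "finger_gap": finger opening in m.
Only numpy, scipy, OpenCV 4.12 (cv2) and the standard library are available. Lean on these libraries where they do the work, as an engineer would, in place of code of your own. Each camera call takes 0.05 s, during which the arm holds its last target.

TASK

The tube carousel has just been refitted to its drive unit. Give it a good spin by hand, a turn every three seconds or faster, and let it run untouched for about two seconds to see that it runs free; then, while it still runs, brake it with a light fingertip until it stands still with its red-ringed lock hole under the slot of the bracket. Finally take the red-headed lock pin out of its post and put it down through the slot into the hole until its shoulder sits on the bracket, let go, and leave it locked; be gentle with the sprung carousel, never start the pin into the slot while the carousel is turning, and leave the other things on the bench alone.

Things in the scene. Friction and masses are not known exactly. Their poses are not given: they have to be found in the camera images.
- drive_unit: white round drive unit, 206 mm across, fixed; housing top 48 mm above the bench. Origin on the carousel's axis at bench level, z up. In its axes: control panel on the -x side; dark steel lock bracket on +y: post 104 to 118 mm from the axis, foot to 122 mm, and a flat plate 36 mm wide reaching in to 50 mm from the axis, top 96 and underside 86 mm above the bench, nothing above it
- spindle: vertical spindle that carries the carousel on rubber: under a press, both sink together about 1 mm for every 4 N (7 mm at most) and come back; the rest height varies by 1 mm. Origin on the axis at the underside of the carousel plate, about 62 mm above the bench; does not turn
- carousel_top (a point): point on the axis at the level of the carousel's flat top face (about 76 mm above the bench at rest); does not turn. On that face the outer band, 74 to 95 mm from the axis, is plain and free for braking; microtubes with coloured lids stand 5 mm proud 40 to 58 mm from the axis; the black carrying bar crosses the hub
- carousel (a joint): angle of the carousel on its spindle, rad, counter-clockwise from above positive, any number of turns; at 0 and every multiple of 2 pi the lock hole is exactly under the slot. The carousel is a bright metal plate 190 mm across, 14 mm thick, about 1.4 kg (hidden, varies by a fifth), on an easy bearing: it coasts some ten seconds and turns at a light touch
- lock_hole (a point): centre of the mouth of the lock hole in the carousel's top face: round through hole 13 mm in diameter, 14 mm deep, 66 mm from the axis, red ring round it; turns with the carousel
- bar_end_a (a point): point on top of the black carrying bar, 34 mm from the axis, 90 degrees clockwise (from above) from the lock hole; turns with the carousel. The bar crosses the hub: 80 mm long, 12 mm wide, from 9 to 26 mm above the plate's top face; push its side near an end to spin the carousel
- bar_end_b (a point): the same on the other end of the bar, opposite bar_end_a
- slot (a point): centre of the slot's mouth in the bracket plate's top face, 66 mm from the axis, 96 mm above the bench: through the 10 mm plate, 12.4 mm wide along the turning direction (the drive unit's x), 18 mm long radially (its y), edges bevelled 1.5 mm; red marks on both sides. The carousel's top face lies 10 mm below the plate
- pin_post (a point): centre of the top of the pin post, a dark block 28 mm square at the front right of the drive unit, 122 mm from the axis, 90 mm above the bench: round socket 13 mm in diameter, 42 mm deep, where the lock pin is kept
- lock_pin: loose lock pin, about 45 g, upright. Origin at the centre of the underside of its shoulder, z up towards the head. Below: steel shaft 10 mm in diameter, 38 mm long, the last 7 mm tapering to 5 mm. Above: shoulder disc 23 mm across, 5 mm high, then red grip 20 mm in diameter, 5 to 28 mm above the origin. At the start its shoulder rests on the pin post
- pin_nose (a point): the lower tip of the lock pin, 38 mm below its origin
- tube_rack: green tube rack with capped tubes, 80 x 154 x 119 mm; origin at the centre of its underside; leave alone
- amber_jar: small brown jar with black cap, 52 mm across, 89 mm high; origin at the centre of its underside; leave alone
- media_bottle: clear bottle with orange cap, 66 mm across, 139 mm high; origin at the centre of its underside; leave alone
- marker: black and white marker pen lying, 135 mm long; origin at its underside; leave alone
There are look-alikes about, which are no part of the job. Of the things that look like the lock_pin, the smaller one is meant.

How it is judged:
On the way, in this order (a step that is already met when the one before it is completed fails the run):
1. the carousel runs freely: faster than 1.4 rad/s either way with nothing of the robot touching it, for 1.2 s ((velocity of joint carousel above 1.4 rad/s or velocity of joint carousel below -1.4 rad/s) and contact force between each of the arm, the fingers and spindle below 0.05 N), for 1.2 s.
2. a fingertip brakes the running carousel: it is touched while it turns faster than 0.4 rad/s (contact force between any of the fingers, the arm and spindle above 0.2 N and (velocity of joint carousel above 0.4 rad/s or velocity of joint carousel below -0.4 rad/s)).
3. the carousel stands still (under 0.1 rad/s) with the lock hole within 5 mm of the slot's centre, seen from above, the pin not yet in the slot, for 0.3 s (velocity of joint carousel between -0.1 and 0.1 rad/s and horizontal distance between lock_hole and slot below 0.005 m and distance between pin_nose and slot above 0.04 m), for 0.3 s.
At the end, for the whole second after the job is handed in: the pin stands upright (within 7 degrees) in the slot and through the lock hole, its shoulder down on the bracket plate (within 2 mm), the lock hole within 5 mm of the slot's centre, pin and carousel at rest and released (z of lock_pin in the frame of slot between -0.003 and 0.002 m and horizontal distance between pin_nose and slot below 0.007 m and horizontal distance between pin_nose and lock_hole below 0.0045 m and horizontal distance between lock_hole and slot below 0.005 m and angle between lock_pin's own z axis and vertical below 0.12 rad and linear speed of lock_pin below 0.02 m/s and velocity of joint carousel between -0.05 and 0.05 rad/s); the robot touches nothing.
It fails at once if the carousel is pressed, pushed or struck with more than 25 N by the robot (contact force between any of the arm, the fingers and spindle above 25 N).
It fails at once if the pin is forced on the carousel with more than 25 N (contact force between lock_pin and spindle above 25 N).
It fails at once if the pin is in the slot while the carousel turns faster than 1 rad/s (horizontal distance between pin_nose and slot below 0.012 m and z of pin_nose in the frame of slot below 0 m and (velocity of joint carousel above 1 rad/s or velocity of joint carousel below -1 rad/s)).
It fails at once if another thing on the bench is shifted by more than 20 mm (distance of any of tube_rack, amber_jar, media_bottle, marker from where it was at the start of the episode above 0.02 m).
It also fails if it takes over 67 s, if anything falls off the work surface, if the arm or the gripper's body presses on something with over 40 N, if the wrist force passes 120 N, or if a joint passes its speed limit or range.

## Working session

There is one attempt and no reset: what is moved stays moved. The work goes in short steps, Python scripts to look and compute and a tool call to move; the robot and the scene stay as the last step left them, time stands still between calls to the robot, and variables do not carry over. Pictures are saved under pics/ and viewed, and the job is handed in when it is done.

Besides the shell and the picture viewer there is one more tool, called after "Emit:" by a JSON object that holds its "method" and its "body", one argument or row to a line. jog_arm: Moves the arm, as the interface text tells. Its arguments: {"type":"object","properties":{"motion":{"type":"array"},"hand":{"type":"number"},"grip_force":{"type":"number"}},"required":["motion"]}

```bash
ls; mkdir -p pics; python3 - <<'E'
from station import *
import cv2
s=sense(); print(s)
for n in ["side","top","wrist"]:
    print(n,camera_info(n))
    im=read_camera(n); cv2.imwrite(f"pics/a_{n}.png",im[:,:,::-1])
E
```

```text
pics
{'clock': 0.0, 'joint_positions': array([ 1.47860120e+00,  2.55756785e-01,  1.06993342e-01, -5.17688561e-04,
       -1.42390943e+00, -2.84593103e-01]), 'joint_vel': array([-1.13334947e-03, -6.13454590e-04, -1.15177104e-03, -6.42385573e-04,
        5.64748396e-04,  6.78915914e-05]), 'tau': array([-1.51842858e-03, -3.86629522e+01,  2.37934881e+01,  5.36506489e+00,
       -6.11669908e-03, -1.05404632e-05]), 'ee_pos': array([0.2021322 , 0.5110153 , 0.25537961]), 'orientation': array([ 3.08410052e+00, -5.88121246e-01, -5.17154663e-04]), 'ft_force': array([-0.02948318, -0.16097201,  0.93682641]), 'wrist_torque': array([ 0.00120457, -0.03125874, -0.00305274]), 'finger_gap': 0.08544511340434989}
side {'vertical_fov': 53.52004806040156, 'cx': 257.40817650589906, 'cy': 195.21203408160477, 'k1': -0.09561320714077486, 'extrinsics': array([[ 0.98738119, -0.11003011,  0.11389363,  0.42603722],
       [-0.1570436 , -0.58773136,  0.79366817, -0.96963354],
       [-0.02038853, -0.80153929, -0.59759441,  0.58651476],
       [ 0.        ,  0.        ,  0.        ,  1.        ]])}
top {'vertical_fo
[... 232 characters left out ...]
3635e-04, -3.18643002e-02,
        -2.85719988e-01],
       [ 3.15728978e-02, -1.24337890e-01, -9.91737486e-01,
         9.73510922e-01],
       [ 0.00000000e+00,  0.00000000e+00,  0.00000000e+00,
         1.00000000e+00]])}
wrist {'vertical_fov': 64.2354896795688, 'cx': 257.86083395927534, 'cy': 193.0681212124376, 'k1': -0.06234783739293879, 'T_tool_cam': array([[-2.18833257e-04, -9.65543220e-01, -2.60242660e-01,
         6.68160162e-02],
       [ 9.99999473e-01,  4.97723892e-05, -1.02554491e-03,
        -9.71710454e-04],
       [ 1.00316083e-03, -2.60242747e-01,  9.65542700e-01,
        -1.16189266e-01],
       [ 0.00000000e+00,  0.00000000e+00,  0.00000000e+00,
         1.00000000e+00]])}
```

View pics/a_top.png

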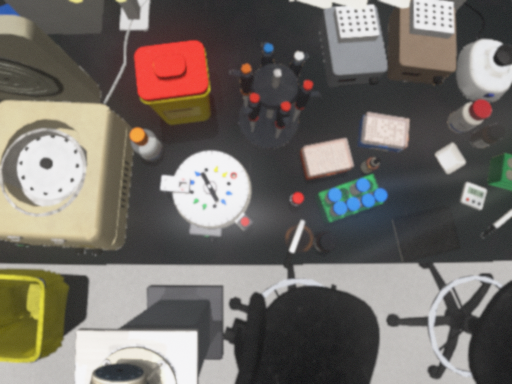

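View pics/a_side.png

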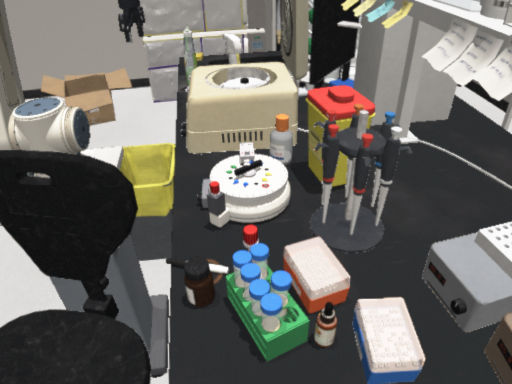

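View pics/a_wrist.png

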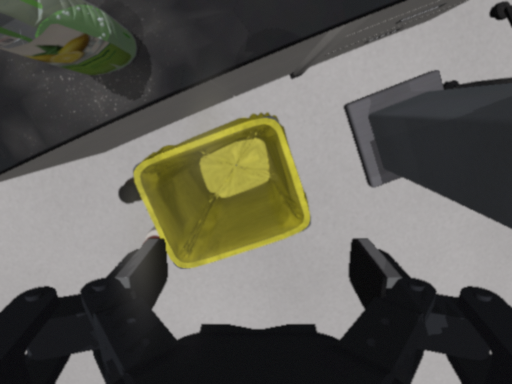

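```bash
cat > h.py <<'E'
from station import *
import numpy as np, cv2
from scipy.spatial.transform import Rotation as R
def cam(name,s=None):
    c=camera_info(name); f=192/np.tan(np.radians(c['vertical_fov'])/2)
    if name=='wrist':
        T=np.eye(4);T[:3,:3]=R.from_rotvec(s['orientation']).as_matrix();T[:3,3]=s['ee_pos'];T=T@c['T_tool_cam']
    else: T=c['extrinsics']
    return f,c['cx'],c['cy'],c['k1'],T
def ray(C,u,v):
    f,cx,cy,k,T=C
    p=np.array([(u-cx)/f,(v-cy)/f]); q=p.copy()
    for _ in range(20): q=p/(1+k*(q@q))
    return T[:3,3],T[:3,:3]@np.array([q[0],q[1],1])
def onz(C,u,v,z):
    o,d=ray(C,u,v); return o+d*(z-o[2])/d[2]
def proj(C,P):
    f,cx,cy,k,T=C
    p=T[:3,:3].T@(np.asarray(P)-T[:3,3]); q=p[:2]/p[2]; q=q*(1+k*(q@q))
    return q*f+[cx,cy]
def save(im,name,crop=None,sc=1):
    if crop: x0,y0,x1,y1=crop; im=im[y0:y1,x0:x1]
    cv2.imwrite('pics/'+name,cv2.resize(im[:,:,::-1],None,fx=sc,fy=sc,interpolation=cv2.INTER_CUBIC))
E
python3 - <<'E'
from h import *
im=cv2.imread('pics/a_top.png')[:,:,::-1]
save(im,'b_top.png',(150,135,310,255),5)
im=cv2.imread('pics/a_side.png')[:,:,::-1]
save(im,'b_side.png',(180,130,310,250),5)
C=cam('top')
for u,v,z in [(212,188,.076),(245,221,.118),(297,198,.1)]: print(onz(C,u,v,z))
E
```

```text
[ 0.5161213  -0.20247731  0.076     ]
[ 0.4314545  -0.28495299  0.118     ]
[ 0.48807407 -0.41185187  0.1       ]
```

View pics/b_top.png

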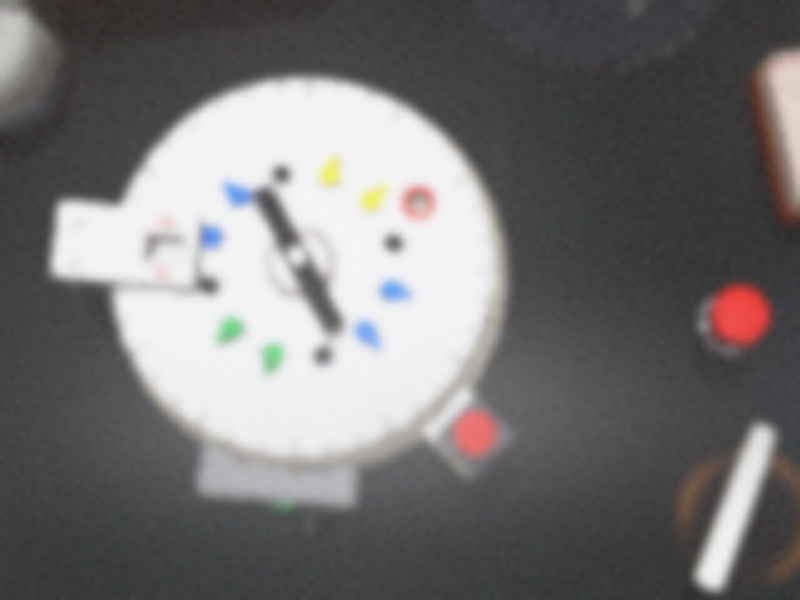

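View pics/b_side.png

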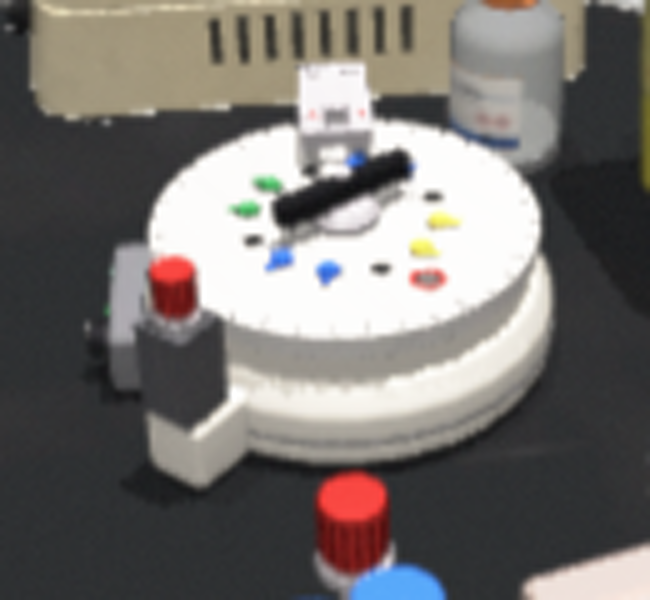

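```bash
python3 - <<'E'
from h import *
import station
print([n for n in dir(station) if not n.startswith('_')], getattr(station,'nose_length',None))
C=cam('top')
im=cv2.imread('pics/a_top.png'); hsv=cv2.cvtColor(im,cv2.COLOR_BGR2HSV)
# carousel: bright blob -> circle
g=cv2.inRange(im,(205,205,205),(255,255,255)); 
roi=np.zeros_like(g); roi[145:232,155:258]=g[145:232,155:258]
n,l,st,ce=cv2.connectedComponentsWithStats(roi); k=1+np.argmax(st[1:,4]); print(st[k],ce[k])
m=(l==k).astype(np.uint8)
m2=cv2.morphologyEx(m,cv2.MORPH_CLOSE,np.ones((9,9)));m2=cv2.morphologyEx(m2,cv2.MORPH_OPEN,cv2.getStructuringElement(2,(41,41)))
c=max(cv2.findContours(m2,0,1)[0],key=cv2.contourArea); e=cv2.fitEllipse(c); print('ell',e, onz(C,*e[0],.076))
P=np.array([onz(C,*p[0],.076)[:2] for p in c]); 
A=np.c_[2*P,np.ones(len(P))];b=(P**2).sum(1);x=np.linalg.lstsq(A,b,rcond=None)[0];print('circ',x[:2],np.sqrt(x[2]+x[:2]@x[:2]))
red=cv2.inRange(hsv,(0,90,80),(8,255,255))|cv2.inRange(hsv,(172,90,80),(180,255,255))
for nm,(x0,y0,x1,y1),z in [('ring',(228,170,240,182),.076),('pin',(238,214,252,230),.118),('dist',(288,190,306,206),.1)]:
    mm=cv2.moments(red[y0:y1,x0:x1],True); u,v=mm['m10']/mm['m00']+x0,mm['m01']/mm['m00']+y0
    print(nm,mm['m00'],u,v,onz(C,u,v,z))
bl=cv2.inRange(im,(0,0,0),(70,70,70)); b=np.zeros_like(bl); b[165:208,195:225]=bl[165:208,195:225]
n,l,st,ce=cv2.connectedComponentsWithStats(b);k=1+np.argmax(st[1:,4]);print('bar',st[k],ce[k],onz(C,*ce[k],.102))
ys,xs=np.where(l==k); W=np.array([onz(C,a,q,.102)[:2] for a,q in zip(xs,ys)]);
u=np.linalg.svd(W-W.mean(0))[2][0]; print('barang',np.degrees(np.arctan2(u[1],u[0])))
# slot marks (pale red) 
for p in [(150+167/5,135+222/5),(150+165/5,135+270/5)]: print('mark',onz(C,*p,.096))
for p in [(150+60/5,135+203/5),(150+52/5,135+275/5)]: print('brcorner',onz(C,*p,.096))
E
```

```text
['MotionError', 'camera_info', 'finish_job', 'nose_length', 'read_camera', 'sense'] 0.025
[ 161  151   88   75 4079] [208.63005639 188.12919833]
ell ((210.17745971679688, 188.117431640625), (73.42232513427734, 75.06177520751953), 70.89412689208984) [ 0.51582538 -0.19793165  0.076     ]
circ [ 0.51704612 -0.19798671] 0.09322986113027788Traceback (most recent call last):
  File "<stdin>", line 17, in <module>
ZeroDivisionError: float division by zero
```

```bash
python3 - <<'E'
from h import *
C=cam('top')
im=cv2.imread('pics/a_top.png'); hsv=cv2.cvtColor(im,cv2.COLOR_BGR2HSV)
i16=im.astype(int); red=((i16[:,:,2]-np.maximum(i16[:,:,0],i16[:,:,1]))>40).astype(np.uint8)
for nm,(x0,y0,x1,y1),z in [('ring',(226,168,242,184),.076),('pin',(238,214,252,230),.118),('dist',(288,190,306,206),.1)]:
    mm=cv2.moments(red[y0:y1,x0:x1],True)
    if mm['m00']==0: print(nm,'none');continue
    u,v=mm['m10']/mm['m00']+x0,mm['m01']/mm['m00']+y0
    print(nm,mm['m00'],u,v,onz(C,u,v,z))
for p in [(150+167/5,135+222/5),(150+165/5,135+270/5)]: print('mark',onz(C,*p,.096))
for p in [(150+60/5,135+203/5),(150+52/5,135+275/5)]: print('brcorner',onz(C,*p,.096))
s=sense();print(R.from_rotvec(s['orientation']).as_matrix().round(3))
E
```

```text
ring 30.0 233.13333333333333 174.96666666666667 [ 0.54921509 -0.25512485  0.076     ]
pin 67.0 244.65671641791045 221.1044776119403 [ 0.43120996 -0.28414273  0.118     ]
dist 133.0 297.62406015037595 197.3609022556391 [ 0.48964394 -0.41341336  0.1       ]
mark [ 0.53456226 -0.13407726  0.096     ]
mark [ 0.51082003 -0.13361421  0.096     ]
brcorner [ 0.54402607 -0.08134633  0.096     ]
brcorner [ 0.50837639 -0.07848001  0.096     ]
[[ 0.93  -0.368 -0.   ]
 [-0.368 -0.93  -0.001]
 [ 0.     0.001 -1.   ]]
```

```bash
python3 - <<'E'
from h import *
C=cam('top');S=cam('side')
for p in [(125,248),(5,240),(125,100),(8,100)]: print([onz(C,*p,z).round(3) for z in (0.02,.2)])
# side: front-top corner (195,80)?, bottom (190,145)
for p in [(190,143),(297,150)]: print('base',onz(S,*p,0.0).round(3))
b=onz(S,190,143,0.0)
for z in (.1,.15,.2,.25): print(z,proj(S,[b[0],b[1],z]).round(0))
E
```

```text
[array([0.366, 0.028, 0.02 ]), array([ 0.37 , -0.031,  0.2  ])]
[array([0.385, 0.353, 0.02 ]), array([0.386, 0.232, 0.2  ])]
[array([0.769, 0.046, 0.02 ]), array([ 0.697, -0.017,  0.2  ])]
[array([0.773, 0.379, 0.02 ]), array([0.701, 0.254, 0.2  ])]
base [0.37  0.125 0.   ]
base [0.693 0.016 0.   ]
0.1 [186. 114.]
0.15 [184.  99.]
0.2 [182.  83.]
0.25 [180.  66.]
```

Emit:
{"method": "jog_arm", "body": {
  "motion": [
    [[0.08,-0.31,0.06],0.377],
    [[0.08,-0.31,0.06],0.377],
    [[0.08,-0.31,0.06],0.377],
    [[0.08,-0.31,0.06],0.377],
    [[0.08,-0.31,0.06],0.377],
    [[0.08,-0.31,0.06],0.377],
    [[0.08,-0.31,0.06],0.377],
    [[0.08,-0.31,0.06],0.377],
    [[0.12,-0.56,0.06],0.377],
    [[0.12,-0.56,0.06],0.377],
    [[0.12,-0.56,0.06],0.377],
    [[0.12,-0.56,0.06],0.377],
    [[0.12,-0.56,0.06],0.377],
    [[0.12,-0.56,0.06],0.377],
    [[0.228,-0.711,0.0],0.377],
    [[0.228,-0.711,0.0],0.377],
    [[0.228,-0.711,0.0],0.377],
    [[0.228,-0.711,0.0],0.377],
    [[0.228,-0.711,0.0],0.377],
    [[0.228,-0.711,0.0],0.377]
  ],
  "hand": 1,
  "grip_force": 30
}}

```text
clock: 1.82
ee_pos: [0.431, -0.2027, 0.2522]
orientation: [-3.141, 0.006, 0.011]
ft_force: [-0.3, 1.0, -0.9]
finger_gap: -0.0002
```

```bash
python3 - <<'E'
from h import *
s=sense(); im=read_camera('wrist'); print(s['clock'],s['ee_pos'],s['orientation'],s['ft_force'],s['finger_gap'],s['joint_positions'].round(2))
save(im,'c_wrist.png',None,1.5); np.save('c_wrist.npy',im)
E
```

```text
1.8167 [ 0.43103246 -0.20271327  0.25216908] [-3.14075366  0.00598676  0.01105368] [-0.33576942  0.99292249 -0.92261218] -0.00020555671912535168 [-0.11  0.11 -0.08 -0.   -1.39  1.68]
```

View pics/c_wrist.png

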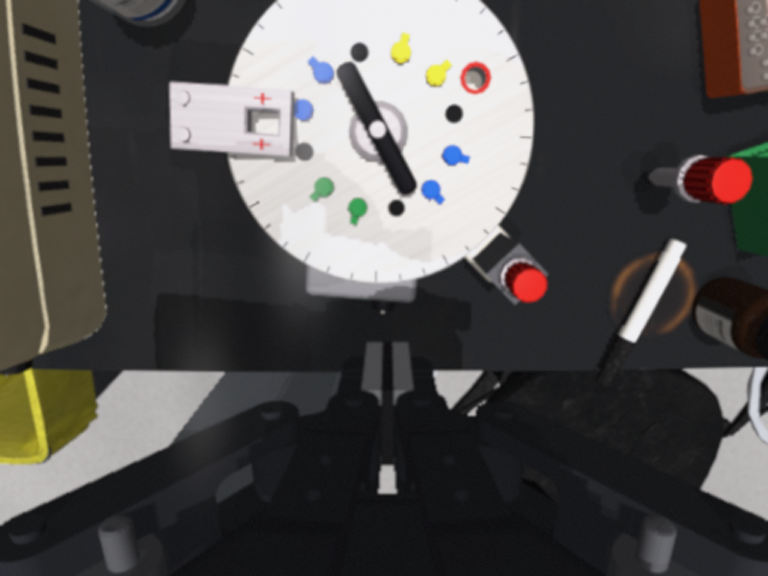

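```bash
cat >> h.py <<'E'
def redblobs(im,th=60):
    i=im.astype(int); m=((i[:,:,0]-np.maximum(i[:,:,1],i[:,:,2]))>th).astype(np.uint8)
    n,l,st,ce=cv2.connectedComponentsWithStats(m)
    return [(ce[k],st[k]) for k in range(1,n) if st[k,4]>=4]
E
python3 - <<'E'
from h import *
s=sense();C=cam('wrist',s);im=np.load('c_wrist.npy')
for c,st in redblobs(im): print(c.round(1),st)
print('slot',onz(C,262/1.5,121/1.5,.096),'hub',onz(C,377/1.5,129/1.5,.102))
print('ring',onz(C,475.5/1.5,77.5/1.5,.076))
print('pin',onz(C,528/1.5,284/1.5,.118))
for a,b in [((347,68),(408,187))]:
    A=onz(C,a[0]/1.5,a[1]/1.5,.102);B=onz(C,b[0]/1.5,b[1]/1.5,.102);print('bar',A,B,np.degrees(np.arctan2(*(A-B)[1::-1])))
print('brk',[onz(C,a/1.5,b/1.5,.096).round(4) for a,b in [(171,83),(170,149),(293,91),(290,157)]])
# plate circle
g=(im.min(2)>150).astype(np.uint8)
save(im,'c_pin.png',(290,150,380,210),7)
E
```

```text
[490.7  17.8] [489   1   4  37  54]
[316.8  51. ] [307  41  21  22 195]
[492.9  46. ] [492  42   2   9   9]
[493.8  59. ] [493  58   3   3   6]
[174.7  65.1] [173  62   5   7  18]
[173.8  95.8] [172  93   5   6  17]
[484.6 119.6] [461 105  41  31 800]
[471.  107.8] [469 107   5   2   5]
[351.5 188.7] [339 176  26  26 505]
slot [ 0.52245322 -0.12973535  0.096     ] hub [ 0.51698705 -0.19523631  0.102     ]
ring [ 0.54842393 -0.25367182  0.076     ]
pin [ 0.43192735 -0.28079476  0.118     ]
bar [ 0.54888948 -0.17926291  0.102     ] [ 0.48520753 -0.21266859  0.102     ] 27.680181676234977
brk [array([ 0.5442, -0.0789,  0.096 ]), array([ 0.508 , -0.0745,  0.096 ]), array([ 0.5383, -0.1482,  0.096 ]), array([ 0.5024, -0.1447,  0.096 ])]
```

View pics/c_pin.png

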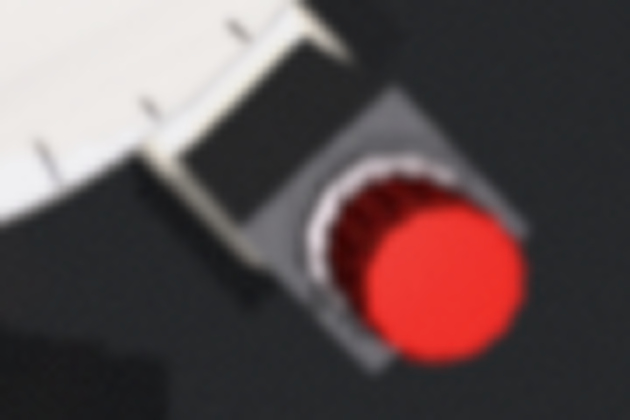

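Emit:
{"method": "jog_arm", "body": {
  "motion": [
    [[0.001,0.004,-0.1],0],
    [[0.001,0.004,-0.13],0],
    [[0.001,0.004,-0.145],0],
    [[0.001,0.004,-0.149],0],
    [[0.001,0.004,-0.149],0],
    [[0.001,0.004,-0.149],0]
  ]
}}

```text
clock: 2.37
ee_pos: [0.431, -0.1953, 0.1077]
orientation: [3.141, 0.002, -0.002]
ft_force: [0.0, -0.5, 0.6]
finger_gap: 0.0
```

```bash
python3 - <<'E'
from h import *
s=sense(); im=read_camera('wrist'); print(s['clock'],s['ee_pos'],s['ft_force'],sense()['ee_pos'])
save(im,'d_wrist.png',None,1.5);
im=read_camera('side');save(im,'d_side.png',(170,110,320,240),4); print(sense()['ee_pos'],sense()['ft_force'])
E
```

```text
2.3667 [ 0.43101021 -0.19525178  0.10773279] [ 0.03636097 -0.46909189  0.64666413] [ 0.43227647 -0.19557013  0.10915934]
[ 0.43287372 -0.19568158  0.10974998] [-0.15108035  0.21868994  0.58119554]
```

View pics/d_wrist.png

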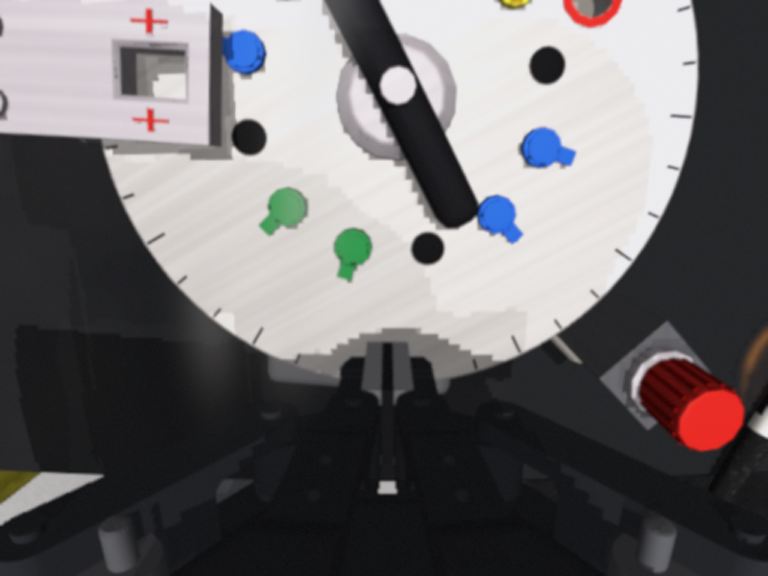

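View pics/d_side.png

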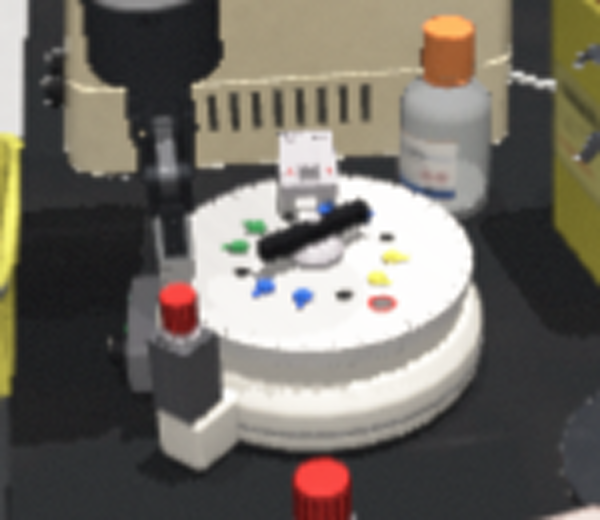

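Emit:
{"method": "jog_arm", "body": {
  "motion": [
    [[0,0,-0.002],0],
    [[0,0,-0.003],0],
    [[0,0,-0.003],0]
  ]
}}

```text
clock: 2.72
ee_pos: [0.4318, -0.1956, 0.1052]
orientation: [3.141, 0.0, 0.003]
ft_force: [-0.4, 0.2, -0.4]
finger_gap: -0.0
```

Emit:
{"method": "jog_arm", "body": {
  "motion": [
    [[0,0,-0.001],0],
    [[0,0,-0.002],0],
    [[0,0,-0.002],0]
  ]
}}

```text
clock: 2.97
ee_pos: [0.4313, -0.1956, 0.1022]
orientation: [-3.142, -0.0, 0.0]
ft_force: [-0.1, -0.4, -0.5]
finger_gap: -0.0003
```

Emit:
{"method": "jog_arm", "body": {
  "motion": [
    [[0,0,-0.001],0],
    [[0,0,-0.001],0],
    [[0,0,-0.001],0]
  ]
}}

```text
clock: 3.22
ee_pos: [0.4313, -0.1956, 0.1012]
orientation: [-3.142, -0.0, 0.0]
ft_force: [0.2, 0.4, -1.0]
finger_gap: -0.0001
```

Emit:
{"method": "jog_arm", "body": {
  "motion": [
    [[0,0,-0.0005],0],
    [[0,0,-0.001],0],
    [[0,0,-0.001],0]
  ]
}}

```text
clock: 3.47
ee_pos: [0.4314, -0.1956, 0.1003]
orientation: [3.141, 0.0, 0.0]
ft_force: [-0.1, 0.3, 1.5]
finger_gap: -0.0003
```

Emit:
{"method": "jog_arm", "body": {
  "motion": [
    [[0,0,-0.0005],0],
    [[0,0,-0.001],0],
    [[0,0,-0.001],0]
  ]
}}

```text
clock: 3.72
ee_pos: [0.4313, -0.1957, 0.0994]
orientation: [3.141, 0.0, -0.0]
ft_force: [-1.3, 1.1, 4.3]
finger_gap: 0.0004
```

```bash
python3 - <<'E'
from h import *
s=sense();print(s['ee_pos'])
A=np.array([0.517,-0.196]); p0=s['ee_pos'][:2]
def c(phi,extra=0,r=34):
    n=np.array([np.cos(phi-np.pi/2),np.sin(phi-np.pi/2)]);u=np.array([np.cos(phi),np.sin(phi)])
    d=6+11*abs(n[0])+7*abs(n[1])+extra
    return A+(r*u+d*n)/1000
ph=np.radians(-152.1)
print('start',((c(ph,10)-p0)*1000).round(1), c(ph,10))
st=c(ph,10)
for e in (7,4,2): print(e,((c(ph,e)-st)*1000).round(1))
w=0
for k in range(14):
    w=min(w+0.03,0.27); ph+=w; print(round(np.degrees(ph),1),round(w*12,2),((c(ph,-0)-st)*1000).round(1))
E
```

```text
[ 0.43131969 -0.19567147  0.09942348]
start [42.8  7.9] [ 0.47416177 -0.18775313]
7 [ 1.4 -2.7]
4 [ 2.8 -5.3]
2 [ 3.7 -7.1]
-150.4 0.36 [ 4.6 -9.8]
-146.9 0.72 [  4.6 -11.8]
-141.8 1.08 [  4.8 -14.9]
-134.9 1.44 [  5.6 -19.1]
-126.3 1.8 [  7.4 -24.4]
-116.0 2.16 [ 10.9 -30.5]
-104.0 2.52 [ 16.8 -36.8]
-90.2 2.88 [ 25.7 -42.2]
-74.8 3.24 [ 34.  -45.9]
-59.3 3.24 [ 43.8 -47.2]
-43.8 3.24 [ 54.5 -45.3]
-28.3 3.24 [ 64.5 -39.7]
-12.9 3.24 [ 72.6 -30.7]
2.6 3.24 [ 77.4 -20.2]
```

Emit:
{"method": "jog_arm", "body": {
  "motion": [
    [[0,0,0.02],0],
    [[0.02,0.004,0.02],0],
    [[0.043,0.008,0.018],0],
    [[0.043,0.008,0.016],0],
    [[0.043,0.008,0.016],0],
    [[0.043,0.008,0.016],0]
  ]
}}

```text
clock: 4.22
ee_pos: [0.4737, -0.1874, 0.1146]
orientation: [-3.141, -0.0, 0.002]
ft_force: [0.6, 0.5, -0.1]
finger_gap: 0.0002
```

```bash
python3 - <<'E'
from h import *
s=sense(); im=read_camera('wrist'); print(s['clock'],s['ee_pos'],s['ft_force'],sense()['ee_pos'])
save(im,'e_wrist.png',None,1.5);
E
```

```text
4.2167 [ 0.47365482 -0.18743413  0.11463537] [ 0.59251377  0.48532861 -0.12224187] [ 0.47358681 -0.18754538  0.11491217]
```

View pics/e_wrist.png

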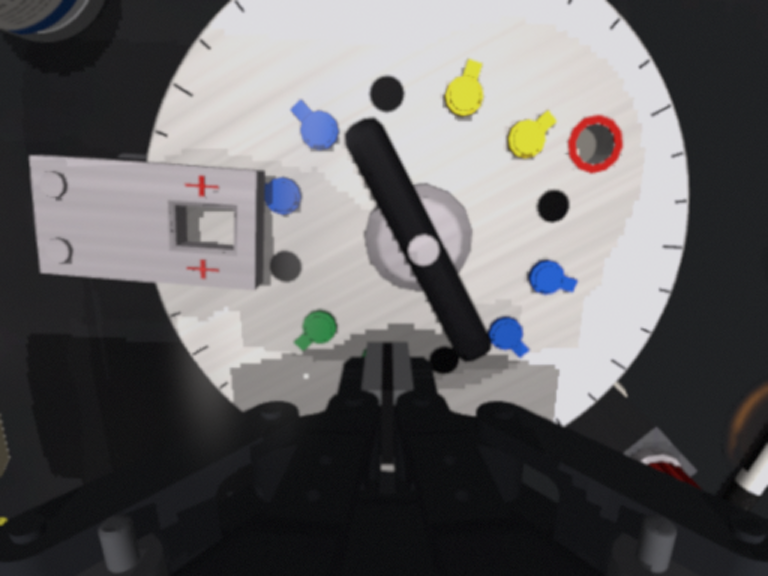

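Emit:
{"method": "jog_arm", "body": {
  "motion": [
    [[0.0015,-0.003,0],0],
    [[0.003,-0.0055,0],0],
    [[0.004,-0.007,0],0],
    [[0.0045,-0.0095,0],0],
    [[0.0045,-0.012,0],0],
    [[0.005,-0.015,0],0],
    [[0.0055,-0.019,0],0],
    [[0.0075,-0.0245,0],0],
    [[0.011,-0.0305,0],0],
    [[0.017,-0.037,0],0],
    [[0.0255,-0.042,0],0],
    [[0.034,-0.046,0],0],
    [[0.044,-0.047,0],0],
    [[0.046,-0.048,0.01],0],
    [[0.044,-0.05,0.04],0],
    [[0.03,-0.05,0.06],0],
    [[0.01,-0.05,0.06],0]
  ]
}}

```text
clock: 5.68
ee_pos: [0.4878, -0.2395, 0.1796]
orientation: [3.138, 0.002, 0.012]
ft_force: [0.4, 0.4, 0.8]
finger_gap: -0.0
```

```bash
python3 - <<'E'
from h import *
for k in range(2):
    s=sense(); im=read_camera('wrist'); t=read_camera('top');print(s['clock'],s['ee_pos'],s['ft_force'])
    save(im,f'f_wrist{k}.png',None,1.2);save(t,f'f_top{k}.png',(150,135,310,255),4); np.save(f'f{k}.npy',im); np.save(f'fs{k}.npy',s)
E
```

```text
5.6833 [ 0.4877854  -0.23947268  0.17959807] [0.42415948 0.40931845 0.77787685]
5.7833 [ 0.48369485 -0.23836492  0.17674047] [ 0.18490515 -0.23482821  0.29424071]
```

View pics/f_wrist0.png

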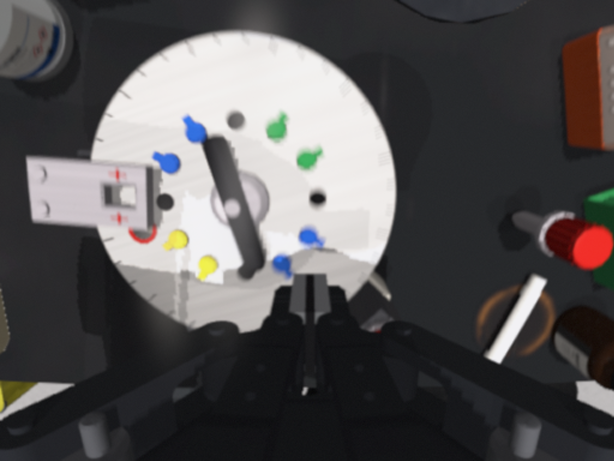

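View pics/f_wrist1.png

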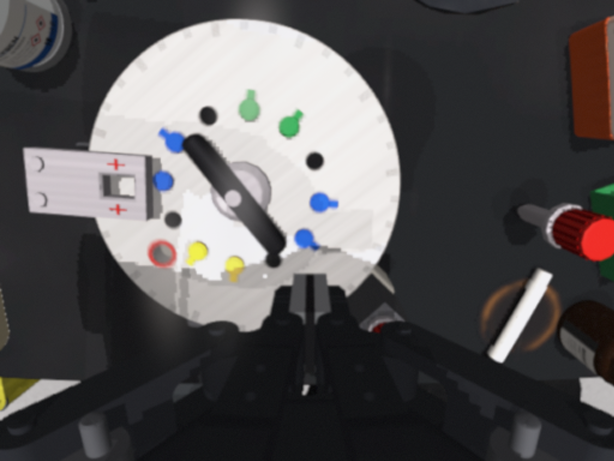

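View pics/f_top1.png

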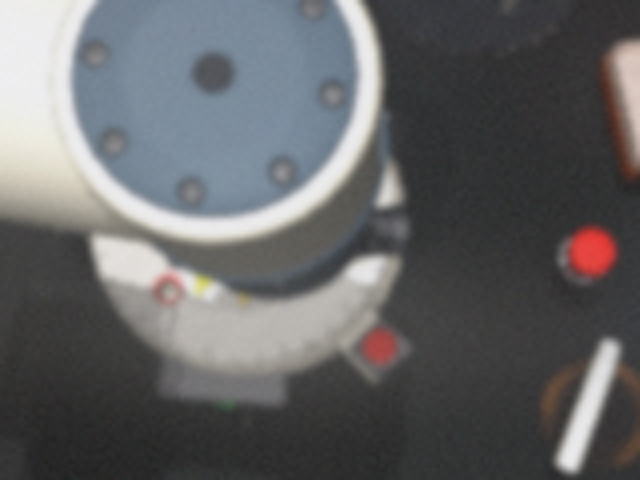

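Emit:
{"method": "jog_arm", "body": {
  "motion": [
    [[-0.03,0.01,0],0],
    [[-0.052,0.03,-0.01],0],
    [[-0.052,0.042,-0.03],0],
    [[-0.052,0.042,-0.05],0],
    [[-0.052,0.042,-0.06],0],
    [[-0.052,0.042,-0.065],0],
    [[-0.052,0.042,-0.067],0],
    [[-0.052,0.042,-0.068],0],
    [[-0.052,0.042,-0.068],0]
  ]
}}

```text
clock: 6.63
ee_pos: [0.433, -0.1959, 0.1076]
orientation: [3.141, 0.0, 0.001]
ft_force: [-0.3, 0.8, 0.9]
finger_gap: -0.0001
```

```bash
cat >> h.py <<'E'
AX=np.array([0.517,-0.196]); DRV=np.radians(85.2)
def meas(im,s):
    """angle of carousel (deg) from bar direction, 180-ambiguity by yellow/green lids"""
    C=cam('wrist',s); i=im.astype(int)
    ys,xs=np.where(i.max(2)<75); 
    def W(xs,ys,z): return np.array([onz(C,x,y,z)[:2] for x,y in zip(xs,ys)]).reshape(-1,2)-AX
    k=(ys<300); q=W(xs[k],ys[k],.102); q=q[np.hypot(*q.T)<.034]
    # near hub only, drop fingers by height in picture is not enough: keep largest cluster through hub
    d=q-np.median(q,0); u=np.linalg.svd(d)[2][0]; th=np.degrees(np.arctan2(u[1],u[0]))
    yel=(i[:,:,0]>110)&(i[:,:,1]>100)&(i[:,:,2]<90); yy,yx=np.where(yel); g=W(yx,yy,.081) if len(yx) else np.zeros((0,2)); g=g[(np.hypot(*g.T)>.036)&(np.hypot(*g.T)<.064)]
    gr=(i[:,:,1]-i[:,:,0]>30)&(i[:,:,1]-i[:,:,2]>20); gy,gx=np.where(gr); h=W(gx,gy,.081) if len(gx) else np.zeros((0,2)); h=h[(np.hypot(*h.T)>.036)&(np.hypot(*h.T)<.064)]
    f=lambda a: np.degrees(np.arctan2(*a.mean(0)[::-1])) if len(a)>5 else None
    r=[]
    for c,st in redblobs(im):
        w=onz(C,*c,.076)[:2]-AX
        if abs(np.hypot(*w)-.066)<.006 and st[4]>60: r.append(round(float(np.degrees(np.arctan2(w[1],w[0]))),1))
    return dict(t=round(s['clock'],3),n=len(q),bar=round(th,1),yel=f(g),grn=f(h),ring=r)
E
python3 - <<'E'
from h import *
for k in range(2): print(meas(np.load(f'f{k}.npy'),np.load(f'fs{k}.npy',allow_pickle=True).item()))
L=[]
for k in range(2):
    s=sense(); im=read_camera('wrist'); L.append((s,im))
for k,(s,im) in enumerate(L):
    print(s['ee_pos'],s['ft_force'],meas(im,s)); save(im,f'g_wrist{k}.png',None,1.2)
E
```

```text
{'t': 5.683, 'n': 769, 'bar': np.float64(-158.5), 'yel': np.float64(144.76800691598814), 'grn': np.float64(-44.85111564372644), 'ring': [110.7]}
{'t': 5.783, 'n': 1308, 'bar': np.float64(-139.9), 'yel': np.float64(152.3938624342848), 'grn': np.float64(-24.62658621929405), 'ring': [126.7]}
[ 0.43299804 -0.19586509  0.10756155] [-0.28103714  0.79590093  0.91828701] {'t': 6.633, 'n': 4093, 'bar': np.float64(-153.6), 'yel': np.float64(-51.25026305637811), 'grn': np.float64(147.48529838147394), 'ring': [-66.3]}
[ 0.43301705 -0.19584069  0.10778849] [-0.0038521   0.56653169  0.62461554] {'t': 6.683, 'n': 4002, 'bar': np.float64(-144.5), 'yel': None, 'grn': np.float64(157.87776384115767), 'ring': []}
```

View pics/g_wrist1.png

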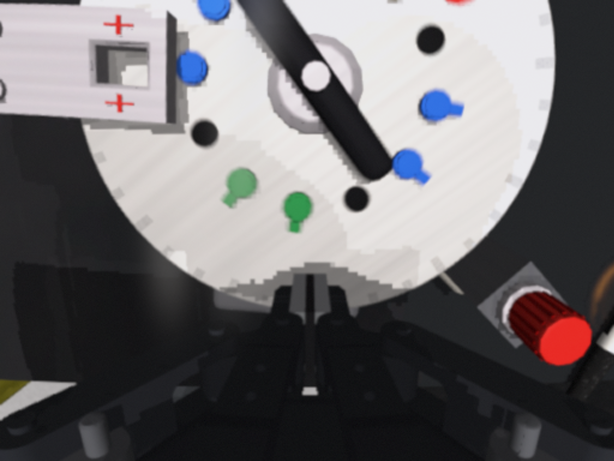

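Emit:
{"method": "jog_arm", "body": {
  "motion": [
    [[-0.001,0,0],0],
    [[-0.001,0,-0.001],0],
    [[-0.001,0,-0.002],0],
    [[-0.001,0,-0.003],0],
    [[-0.001,0,-0.004],0],
    [[-0.001,0,-0.005],0],
    [[-0.001,0,-0.0055],0],
    [[-0.001,0,-0.0055],0]
  ]
}}

```text
clock: 7.4
ee_pos: [0.4313, -0.1956, 0.1016]
orientation: [-3.142, -0.0, 0.001]
ft_force: [0.4, 0.5, 0.1]
finger_gap: -0.0002
```

```bash
cat > m.py <<'E'
from h import *
import sys
n=int(sys.argv[1]) if len(sys.argv)>1 else 2
L=[]
for k in range(n):
    s=sense(); L.append((s,read_camera('wrist')))
p=None
for s,im in L:
    m=meas(im,s); print('z',s['ee_pos'].round(4),'F',s['ft_force'].round(1),m['t'],'bar',float(m['bar']),'y',m['yel'] and round(m['yel']),'g',m['grn'] and round(m['grn']),m['ring'])
    if p: print('  w',np.radians(((m['bar']-p['bar']+90)%180-90)/(m['t']-p['t'])).round(2))
    p=m
save(im,sys.argv[2] if len(sys.argv)>2 else 'm.png',None,1.2)
E
python3 m.py 2
```

```text
z [ 0.4313 -0.1956  0.1016] F [0.4 0.5 0.1] 7.4 bar 170.8 y 109 g -78 [83.2]
z [ 0.4313 -0.1956  0.1017] F [ 0.3  0.3 -0.1] 7.45 bar -179.9 y 113 g -76 [84.1]
  w 3.25
```

Emit:
{"method": "jog_arm", "body": {
  "motion": [
    [[0,0,-0.0008],0],
    [[0,0,-0.0014],0]
  ]
}}

```text
clock: 7.67
ee_pos: [0.4315, -0.1957, 0.1005]
orientation: [3.141, 0.001, 0.001]
ft_force: [-0.0, 0.1, 1.6]
finger_gap: -0.0002
```

```bash
python3 m.py 2
```

```text
z [ 0.4315 -0.1957  0.1005] F [-0.   0.1  1.6] 7.667 bar -144.5 y 168 g None [125.9]
z [ 0.4315 -0.1958  0.1005] F [-0.1 -1.3  0.8] 7.717 bar -137.4 y 175 g None [132.2]
  w 2.48
```

Emit:
{"method": "jog_arm", "body": {
  "motion": [
    [[0,0,0.0012],0]
  ]
}}

```text
clock: 7.85
ee_pos: [0.4312, -0.1956, 0.1015]
orientation: [-3.141, -0.0, 0.0]
ft_force: [-0.4, 1.2, 0.3]
finger_gap: -0.0001
```

```bash
python3 m.py 2
```

```text
z [ 0.4312 -0.1956  0.1015] F [-0.4  1.2  0.3] 7.85 bar -126.2 y 174 g None [142.5]
z [ 0.4314 -0.1955  0.1018] F [ 0.   0.2 -0.4] 7.9 bar -123.4 y 177 g None [145.7]
  w 0.98
```

Emit:
{"method": "jog_arm", "body": {
  "motion": [
    [[0,0,0],0],
    [[0,0,0],0],
    [[0,0,0],0],
    [[0,0,0],0],
    [[0,0,0],0],
    [[0,0,0],0],
    [[0,0,0],0],
    [[0,0,0],0],
    [[0,0,0],0],
    [[0,0,0],0]
  ]
}}

```text
clock: 8.78
ee_pos: [0.4313, -0.1956, 0.1016]
orientation: [-3.142, -0.0, 0.0]
ft_force: [-0.8, -0.5, 0.0]
finger_gap: -0.0001
```

```bash
python3 m.py 3
```

```text
z [ 0.4313 -0.1956  0.1016] F [-0.8 -0.5  0. ] 8.783 bar -74.5 y -132 g 61 [-162.6]
z [ 0.4314 -0.1956  0.1016] F [-0.5 -0.9 -0.8] 8.833 bar -71.9 y -129 g 63 [-160.1]
  w 0.91
z [ 0.4313 -0.1956  0.1016] F [0.1 0.6 0.1] 8.883 bar -69.2 y -127 g 65 [-157.5]
  w 0.94
```

Emit:
{"method": "jog_arm", "body": {
  "motion": [
    [[0,0,0],0],
    [[0,0,0],0],
    [[0,0,0],0],
    [[0,0,0],0],
    [[0,0,0],0],
    [[0,0,0],0],
    [[0,0,0],0],
    [[0,0,0],0],
    [[0,0,0],0],
    [[0,0,0],0],
    [[0,0,0],0],
    [[0,0,0],0],
    [[0,0,0],0],
    [[0,0,0],0],
    [[0,0,0],0],
    [[0,0,0],0],
    [[0,0,0],0],
    [[0,0,0],0],
    [[0,0,0],0],
    [[0,0,0],0]
  ]
}}

```text
clock: 10.6
ee_pos: [0.4314, -0.1956, 0.1016]
orientation: [3.142, 0.0, 0.0]
ft_force: [0.3, -1.0, 0.4]
finger_gap: -0.0001
```

Emit:
{"method": "jog_arm", "body": {
  "motion": [
    [[0,0,0],0],
    [[0,0,0],0],
    [[0,0,0],0],
    [[0,0,0],0],
    [[0,0,0],0],
    [[0,0,0],0],
    [[0,0,0],0],
    [[0,0,0],0],
    [[0,0,0],0],
    [[0,0,0],0],
    [[0,0,0],0],
    [[0,0,0],0],
    [[0,0,0],0],
    [[0,0,0],0],
    [[0,0,0],0],
    [[0,0,0],0],
    [[0,0,0],0],
    [[0,0,0],0],
    [[0,0,0],0],
    [[0,0,0],0]
  ]
}}

```text
clock: 12.27
ee_pos: [0.4313, -0.1956, 0.1016]
orientation: [3.142, 0.0, -0.0]
ft_force: [0.3, -0.1, 0.7]
finger_gap: -0.0
```

```bash
python3 m.py 3
```

```text
z [ 0.4313 -0.1956  0.1016] F [ 0.3 -0.1  0.7] 12.267 bar -126.6 y None g 173 []
z [ 0.4313 -0.1956  0.1016] F [ 0.9 -0.1 -0.2] 12.317 bar -125.8 y None g 174 []
  w 0.28
z [ 0.4314 -0.1956  0.1016] F [ 0.5 -0.6 -1.2] 12.367 bar -124.8 y None g 175 []
  w 0.35
```

Emit:
{"method": "jog_arm", "body": {
  "motion": [
    [[0,0.012,0.001],0],
    [[0,0.022,0.001],0],
    [[0,0.022,0],0],
    [[0,0.0205,-0.0012],0],
    [[0,0.018,-0.0019],0],
    [[0,0.0145,-0.0019],0],
    [[0,0.0095,-0.0019],0],
    [[0,0.003,-0.0019],0],
    [[0,-0.0045,-0.0019],0],
    [[0,-0.0125,-0.0019],0],
    [[0,-0.0205,-0.0015],0],
    [[0,-0.0255,0.002],0],
    [[0,-0.01,0.002],0],
    [[0,0,0.001],0]
  ]
}}

```text
clock: 13.58
ee_pos: [0.4313, -0.1958, 0.1026]
orientation: [-3.141, 0.003, 0.0]
ft_force: [-0.2, 0.6, -0.9]
finger_gap: -0.0003
```

```bash
python3 m.py 3
```

```text
z [ 0.4313 -0.1958  0.1026] F [-0.2  0.6 -0.9] 13.583 bar -74.1 y 61 g -133 []
z [ 0.4309 -0.1942  0.1022] F [-0.5  2.8 -1.2] 13.633 bar -71.1 y 63 g -129 []
  w 1.05
z [ 0.431  -0.1947  0.1023] F [-0.5 -1.7 -0.2] 13.683 bar -68.1 y 67 g -126 []
  w 1.05
```

Emit:
{"method": "jog_arm", "body": {
  "motion": [
    [[0,0,0],0],
    [[0,0,-0.0005],0],
    [[0,0,-0.001],0],
    [[0,0,-0.001],0],
    [[0,0,-0.001],0],
    [[0,0,-0.001],0],
    [[0,0,-0.001],0]
  ]
}}

```text
clock: 14.32
ee_pos: [0.4313, -0.1956, 0.1016]
orientation: [-3.142, -0.0, 0.0]
ft_force: [0.3, -0.3, 0.2]
finger_gap: 0.0
```

```bash
python3 m.py 2
```

```text
z [ 0.4313 -0.1956  0.1016] F [ 0.3 -0.3  0.2] 14.317 bar 148.5 y 88 g -91 []
z [ 0.4313 -0.1956  0.1016] F [-0.4 -0.5 -0.3] 14.367 bar 150.5 y 91 g -88 []
  w 0.7
```

Emit:
{"method": "jog_arm", "body": {
  "motion": [
    [[0,0,0],0],
    [[0,0,0],0],
    [[0,0,0],0],
    [[0,0,-0.0004],0],
    [[0,0,-0.0022],0],
    [[0,0,-0.0022],0],
    [[0,0,-0.0022],0]
  ]
}}

```text
clock: 15.0
ee_pos: [0.4316, -0.1957, 0.0997]
orientation: [3.141, 0.001, 0.001]
ft_force: [0.5, 0.3, 3.0]
finger_gap: 0.0003
```

```bash
python3 m.py 2 n_wrist.png
```

```text
z [ 0.4316 -0.1957  0.0997] F [0.5 0.3 3. ] 15.0 bar 174.4 y 113 g -77 [83.5]
z [ 0.4316 -0.1957  0.0997] F [ 0.6 -0.4  2.6] 15.05 bar 174.6 y 113 g -77 [83.5]
  w 0.07
```

View pics/n_wrist.png

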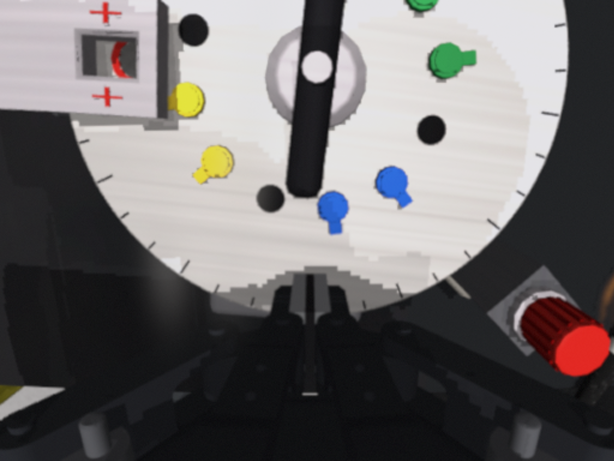

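Emit:
{"method": "jog_arm", "body": {
  "motion": [
    [[0,0,0.002],0],
    [[0,0,0.006],0],
    [[0,0,0.03],0],
    [[0,0.03,0.06],0],
    [[0,0.06,0.08],0],
    [[0,0.066,0.08],0],
    [[0,0.066,0.08],0],
    [[0,0.066,0.08],0]
  ]
}}

```text
clock: 15.77
ee_pos: [0.4309, -0.1293, 0.1791]
orientation: [-3.141, -0.002, 0.001]
ft_force: [0.3, -1.3, -0.9]
finger_gap: 0.0001
```

```bash
cat > n.py <<'E'
from h import *
import sys
s=sense(); im=read_camera('wrist'); C=cam('wrist',s); print(s['clock'],s['ee_pos'].round(4),s['orientation'].round(3),s['ft_force'].round(1),meas(im,s))
save(im,sys.argv[1],None,1.5); np.save('n.npy',im); np.save('ns.npy',s)
for c,st in redblobs(im): print(c.round(1),st,onz(C,*c,.096).round(4),onz(C,*c,.076).round(4),onz(C,*c,.118).round(4))
E
python3 n.py o_wrist.png
```

```text
15.7667 [ 0.4309 -0.1293  0.1791] [-3.141e+00 -2.000e-03  1.000e-03] [ 0.3 -1.3 -0.9] {'t': 15.767, 'n': 2362, 'bar': np.float64(174.3), 'yel': np.float64(116.64823627394074), 'grn': np.float64(-65.87163778831376), 'ring': [84.0]}
[264.1  47.8] [257  43  15  10  42] [ 0.5355 -0.1322  0.096 ] [ 0.5393 -0.1326  0.076 ] [ 0.5314 -0.1318  0.118 ]
[252.6  71. ] [249  61  11  19  89] [ 0.522  -0.1252  0.096 ] [ 0.5245 -0.1248  0.076 ] [ 0.5194 -0.1256  0.118 ]
[271.7  72.9] [264  63  12  18  93] [ 0.521  -0.1369  0.096 ] [ 0.5233 -0.1378  0.076 ] [ 0.5185 -0.136   0.118 ]
[260.9  89.8] [255  86  13   9  39] [ 0.5109 -0.1304  0.096 ] [ 0.5122 -0.1305  0.076 ] [ 0.5095 -0.1302  0.118 ]
[492.4 217. ] [467 199  44  36 888] [ 0.4268 -0.2969  0.096 ] [ 0.4197 -0.3138  0.076 ] [ 0.4347 -0.2784  0.118 ]
```

View pics/o_wrist.png

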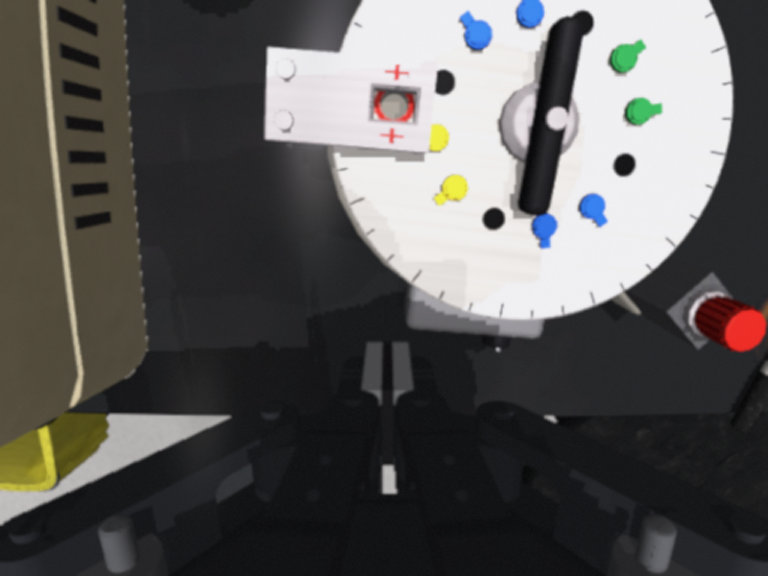

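Emit:
{"method": "jog_arm", "body": {
  "motion": [
    [[-0.02,-0.03,0.03],0],
    [[-0.03,-0.07,0.03],0],
    [[-0.05,-0.11,0.03],0],
    [[-0.06,-0.14,0.025],0],
    [[-0.06,-0.1525,0.02],0],
    [[-0.06,-0.1525,0.02],0],
    [[-0.06,-0.1525,0.02],0],
    [[-0.06,-0.1525,0.02],0],
    [[-0.06,-0.1525,0.02],0],
    [[-0.06,-0.1525,0.02],0]
  ],
  "hand": -1
}}

```text
clock: 16.65
ee_pos: [0.3716, -0.2815, 0.1995]
orientation: [3.142, 0.002, 0.0]
ft_force: [-0.5, 0.7, 0.0]
finger_gap: 0.0853
```

```bash
python3 n.py p_wrist.png
```

```text
16.65 [ 0.3716 -0.2815  0.1995] [3.142e+00 2.000e-03 0.000e+00] [-0.5  0.7  0. ] {'t': 16.65, 'n': 934, 'bar': np.float64(170.1), 'yel': np.float64(114.79871425390351), 'grn': None, 'ring': []}
[36.2  5.6] [30  1 13 10 38] [ 0.5107 -0.1307  0.096 ] [ 0.5172 -0.1171  0.076 ] [ 0.5035 -0.1458  0.118 ]
[445.6  38.2] [ 415   17   52   44 1371] [ 0.4889 -0.4083  0.096 ] [ 0.4934 -0.4199  0.076 ] [ 0.4838 -0.3955  0.118 ]
[422.   31.5] [421  31   3   2   4] [ 0.4925 -0.3912  0.096 ] [ 0.4974 -0.4012  0.076 ] [ 0.4871 -0.3801  0.118 ]
[262.4 122.2] [247 107  32  31 764] [ 0.4312 -0.2839  0.096 ] [ 0.4305 -0.2842  0.076 ] [ 0.432  -0.2836  0.118 ]
```

View pics/p_wrist.png

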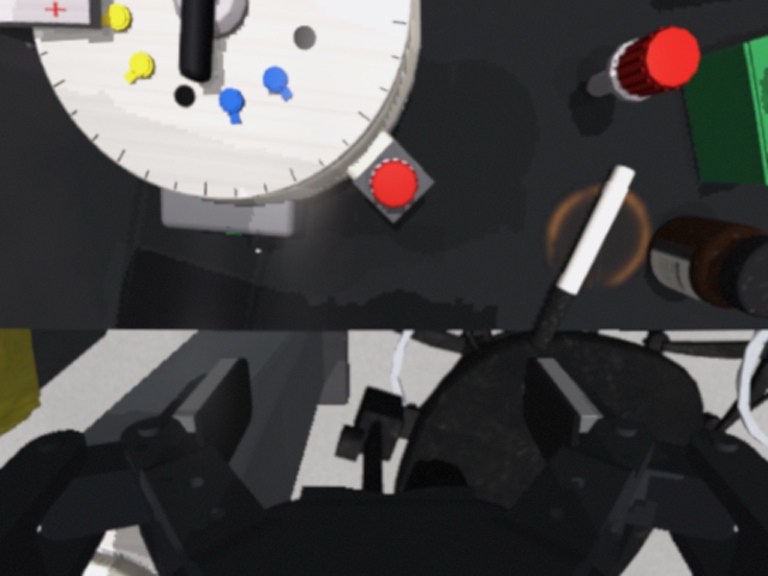

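Emit:
{"method": "jog_arm", "body": {
  "motion": [
    [[0.03,-0.001,0],0],
    [[0.06,-0.0015,-0.01],0],
    [[0.061,-0.0015,-0.04],0],
    [[0.061,-0.0015,-0.065],0],
    [[0.061,-0.0015,-0.078],0],
    [[0.061,-0.0015,-0.079],0],
    [[0.061,-0.0015,-0.079],0],
    [[0.061,-0.0015,-0.079],0]
  ]
}}

```text
clock: 17.37
ee_pos: [0.4332, -0.2837, 0.1217]
orientation: [3.14, 0.002, 0.003]
ft_force: [0.4, 0.0, -0.5]
finger_gap: 0.0858
```

Emit:
{"method": "jog_arm", "body": {
  "motion": [
    [[0,0,0],0],
    [[0,0,0],0],
    [[0,0,0],0],
    [[0,0,0],0],
    [[0,0,0],0],
    [[0,0,0],0],
    [[0,0,0],0],
    [[0,0,0],0]
  ],
  "hand": 1,
  "grip_force": 30
}}

```text
clock: 18.03
ee_pos: [0.4325, -0.2837, 0.1207]
orientation: [3.141, 0.0, 0.001]
ft_force: [-0.3, 0.1, 3.1]
finger_gap: 0.0189
```

```bash
python3 n.py q_wrist.png
```

```text
18.0333 [ 0.4325 -0.2837  0.1207] [3.141e+00 0.000e+00 1.000e-03] [-0.3  0.1  3.1] {'t': 18.033, 'n': 5583, 'bar': np.float64(175.5), 'yel': np.float64(117.52141360118334), 'grn': np.float64(-68.45897179789696), 'ring': []}
[497.2 130.4] [ 463  105   49   56 1233] [ 0.4923 -0.3961  0.096 ] [ 0.4912 -0.4121  0.076 ] [ 0.4934 -0.3785  0.118 ]
[470.8 134.6] [467 133   8   4  11] [ 0.4901 -0.383   0.096 ] [ 0.4887 -0.3972  0.076 ] [ 0.4915 -0.3674  0.118 ]
[482.  136.5] [479 135   6   4  10] [ 0.4893 -0.3888  0.096 ] [ 0.4878 -0.4038  0.076 ] [ 0.4909 -0.3723  0.118 ]
[257.7 264.7] [ 237  234   43   55 1614] [ 0.4237 -0.283   0.096 ] [ 0.413 -0.283  0.076] [ 0.4355 -0.2831  0.118 ]
[243.8 243. ] [243 241   2   5   5] [ 0.4358 -0.2761  0.096 ] [ 0.4267 -0.275   0.076 ] [ 0.4457 -0.2772  0.118 ]
```

View pics/q_wrist.png

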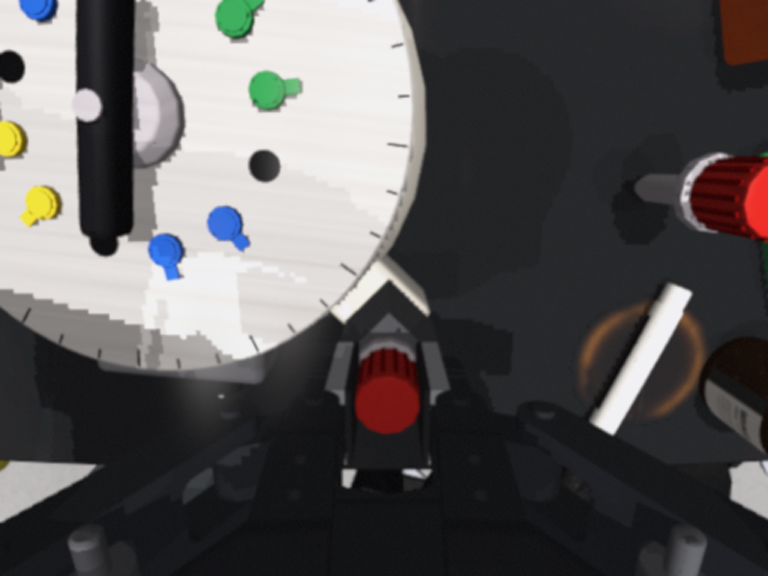

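Emit:
{"method": "jog_arm", "body": {
  "motion": [
    [[0,0,0.01],0],
    [[0,0,0.035],0],
    [[0,0,0.065],0],
    [[0.005,0.01,0.068],0],
    [[0.02,0.035,0.068],0],
    [[0.038,0.065,0.068],0],
    [[0.056,0.095,0.068],0],
    [[0.074,0.125,0.068],0],
    [[0.087,0.145,0.066],0],
    [[0.0915,0.1525,0.064],0],
    [[0.0915,0.1525,0.062],0],
    [[0.0915,0.1525,0.062],0],
    [[0.0915,0.1525,0.062],0],
    [[0.0915,0.1525,0.062],0]
  ]
}}

```text
clock: 19.25
ee_pos: [0.5233, -0.132, 0.1826]
orientation: [3.141, -0.002, 0.0]
ft_force: [0.9, 0.7, 0.6]
finger_gap: 0.019
```

```bash
python3 n.py r_wrist.png; python3 - <<'E'
from h import *
save(read_camera('side'),'r_side.png',(190,90,310,190),5)
save(read_camera('top'),'r_top.png',(140,135,270,235),5)
E
```

```text
19.25 [ 0.5233 -0.132   0.1826] [ 3.141e+00 -2.000e-03  0.000e+00] [0.9 0.7 0.6] {'t': 19.25, 'n': 1710, 'bar': np.float64(173.2), 'yel': np.float64(95.44314151801707), 'grn': np.float64(-63.94733626728036), 'ring': [86.6]}
[50.  25.4] [  17    0   68   58 3160] [ 0.645 -0.001  0.096] [0.6503 0.0119 0.076 ] [ 0.639  -0.0152  0.118 ]
[106.5  18.5] [106  18   2   2   4] [ 0.6473 -0.0383  0.096 ] [ 0.6529 -0.029   0.076 ] [ 0.6411 -0.0484  0.118 ]
[110.6  26.3] [109  23   4   9  17] [ 0.6427 -0.0405  0.096 ] [ 0.6479 -0.0315  0.076 ] [ 0.637  -0.0504  0.118 ]
[113.   40.5] [112  35   3  13  22] [ 0.6343 -0.0412  0.096 ] [ 0.6387 -0.0323  0.076 ] [ 0.6296 -0.051   0.118 ]
[107.   56.8] [104  52   7  10  17] [ 0.6249 -0.0365  0.096 ] [ 0.6282 -0.0271  0.076 ] [ 0.6211 -0.0468  0.118 ]
[259.6 192.8] [256 189  10   8  32] [ 0.536  -0.1326  0.096 ] [ 0.5307 -0.1326  0.076 ] [ 0.5419 -0.1325  0.118 ]
[256.9 205.3] [246 200  24  10  89] [ 0.5271 -0.1307  0.096 ] [ 0.5208 -0.1306  0.076 ] [ 0.534  -0.1308  0.118 ]
[257.6 264.7] [ 237  234   42   55 1578] [ 0.4813 -0.1311  0.096 ] [ 0.4705 -0.131   0.076 ] [ 0.4931 -0.1311  0.118 ]
```

View pics/r_wrist.png

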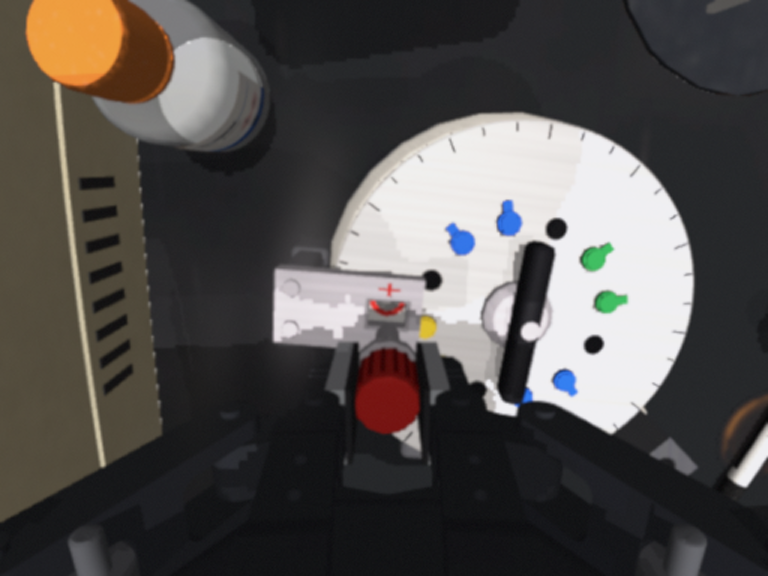

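View pics/r_side.png

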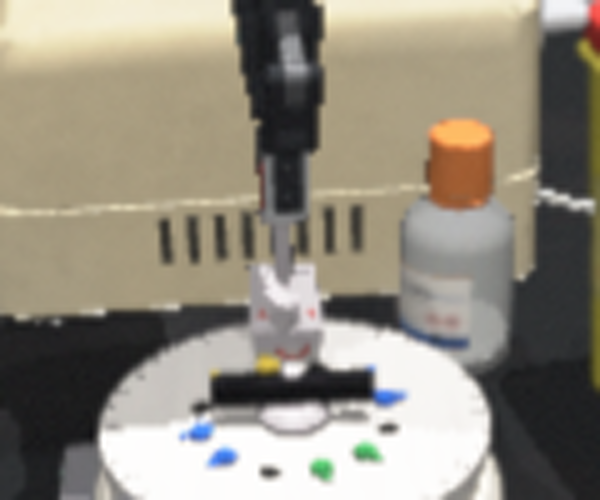

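```bash
python3 - <<'E'
from h import *
C=cam('side')
im=cv2.imread('pics/r_side.png')
def ony(u,v,y):
    o,d=ray(C,u,v); return o+d*(y-o[1])/d[1]
print('slot',onz(C,190+287/5-.4,90+314/5-.4,.096))
for u,v in [(283,235),(285,250),(285,265)]: print(ony(190+u/5-.4,90+v/5-.4,-.1315))
print(proj(C,[.5228,-.1315,.115]),proj(C,[.5233,-.1313,.096]))
print(sense()['ee_pos'],sense()['clock'])
save(cv2.imread('pics/r_side.png')[150:400,180:400,::-1],'r_z.png',None,3)
E
```

```text
slot [ 0.52210455 -0.13325814  0.096     ]
[ 0.52195456 -0.1315      0.14027621]
[ 0.52264289 -0.1315      0.131792  ]
[ 0.52232939 -0.1315      0.12332892]
[246.90633819 145.49402883] [247.36067498 151.97251878]
[ 0.52353806 -0.13184127  0.1826561 ] 19.4
```

View pics/r_z.png

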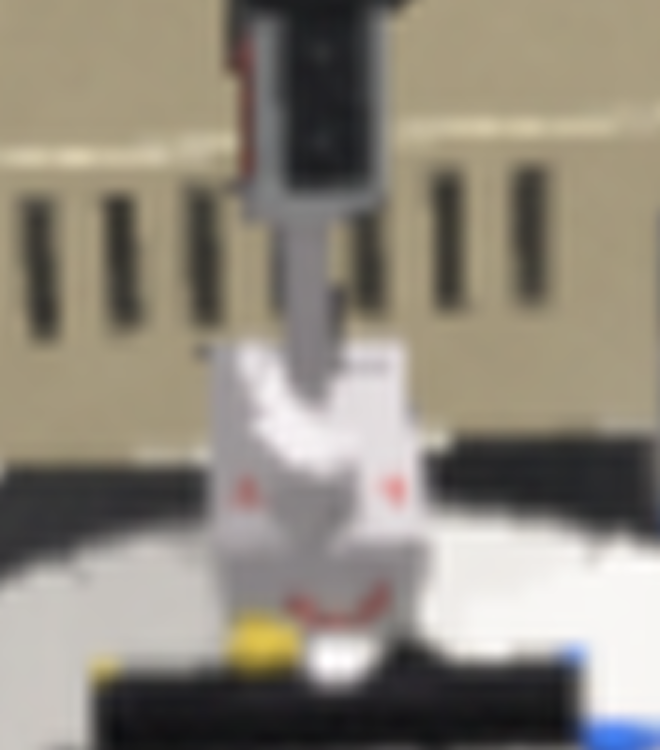

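Emit:
{"method": "jog_arm", "body": {
  "motion": [
    [[0,0,-0.008],0],
    [[0,0,-0.014],0],
    [[0,0,-0.018],0],
    [[0,0,-0.022],0],
    [[0,0,-0.026],0],
    [[0,0,-0.03],0],
    [[0,0,-0.034],0],
    [[0,0,-0.034],0]
  ]
}}

```text
clock: 20.07
ee_pos: [0.5234, -0.131, 0.1474]
orientation: [-3.141, -0.0, 0.002]
ft_force: [-0.1, 0.1, -0.6]
finger_gap: 0.0186
```

Emit:
{"method": "jog_arm", "body": {
  "motion": [
    [[0,0,-0.003],0],
    [[0,0,-0.006],0],
    [[0,0,-0.009],0],
    [[0,0,-0.012],0],
    [[0,0,-0.012],0]
  ]
}}

```text
clock: 20.48
ee_pos: [0.5234, -0.131, 0.1356]
orientation: [-3.141, -0.0, 0.002]
ft_force: [-0.9, 0.3, -1.6]
finger_gap: 0.0187
```

Emit:
{"method": "jog_arm", "body": {
  "motion": [
    [[0,0,-0.003],0],
    [[0,0,-0.006],0],
    [[0,0,-0.0078],0],
    [[0,0,-0.0083],0],
    [[0,0,-0.0083],0]
  ]
}}

```text
clock: 20.9
ee_pos: [0.5238, -0.1311, 0.1279]
orientation: [-3.142, -0.0, 0.001]
ft_force: [0.3, 0.4, -0.5]
finger_gap: 0.0189
```

Emit:
{"method": "jog_arm", "body": {
  "motion": [
    [[0,0,-0.0006],0],
    [[0,0,-0.001],0],
    [[0,0,-0.001],0]
  ]
}}

```text
clock: 21.15
ee_pos: [0.5239, -0.1311, 0.1271]
orientation: [-3.142, -0.0, -0.0]
ft_force: [0.1, -0.0, -0.9]
finger_gap: 0.0187
```

Emit:
{"method": "jog_arm", "body": {
  "motion": [
    [[0,0,-0.0004],0],
    [[0,0,-0.0004],0]
  ]
}}

```text
clock: 21.32
ee_pos: [0.5239, -0.1311, 0.1268]
orientation: [3.142, 0.0, 0.001]
ft_force: [-0.6, 0.1, -0.2]
finger_gap: 0.019
```

Emit:
{"method": "jog_arm", "body": {
  "motion": [
    [[0,0,0],0],
    [[0,0,0],0],
    [[0,0,0],0],
    [[0,0,0],0],
    [[0,0,0],0],
    [[0,0,0],0]
  ],
  "hand": -1
}}

```text
clock: 21.82
ee_pos: [0.5239, -0.1311, 0.1267]
orientation: [3.142, 0.0, -0.0]
ft_force: [-0.1, 0.3, 1.1]
finger_gap: 0.0851
```

Emit:
{"method": "jog_arm", "body": {
  "motion": [
    [[0,0,0.02],0],
    [[0,0,0.05],0],
    [[0,0,0.08],0],
    [[-0.03,0,0.09],0],
    [[-0.06,0,0.09],0],
    [[-0.09,0,0.09],0],
    [[-0.09,0,0.09],0],
    [[-0.09,0,0.09],0]
  ]
}}

```text
clock: 22.48
ee_pos: [0.4328, -0.1311, 0.2174]
orientation: [-3.141, -0.0, -0.002]
ft_force: [1.1, 0.4, 0.7]
finger_gap: 0.0857
```

```bash
python3 n.py s_wrist.png; python3 - <<'E'
from h import *
save(read_camera('side'),'s_side.png',(190,90,310,190),5); print(sense()['clock'])
E
```

```text
22.4833 [ 0.4328 -0.1311  0.2174] [-3.141e+00 -0.000e+00 -2.000e-03] [1.1 0.4 0.7] {'t': 22.483, 'n': 1539, 'bar': np.float64(175.1), 'yel': np.float64(117.49843745048702), 'grn': np.float64(-64.20221118268871), 'ring': [80.2]}
[257.9  74.9] [243  58  30  33 743] [ 0.5261 -0.1304  0.096 ] [ 0.5283 -0.1304  0.076 ] [ 0.5237 -0.1304  0.118 ]
[257.5  97.5] [256  96   4   5  11] [ 0.51   -0.1301  0.096 ] [ 0.5109 -0.13    0.076 ] [ 0.5091 -0.1301  0.118 ]
22.5833
```

View pics/s_wrist.png

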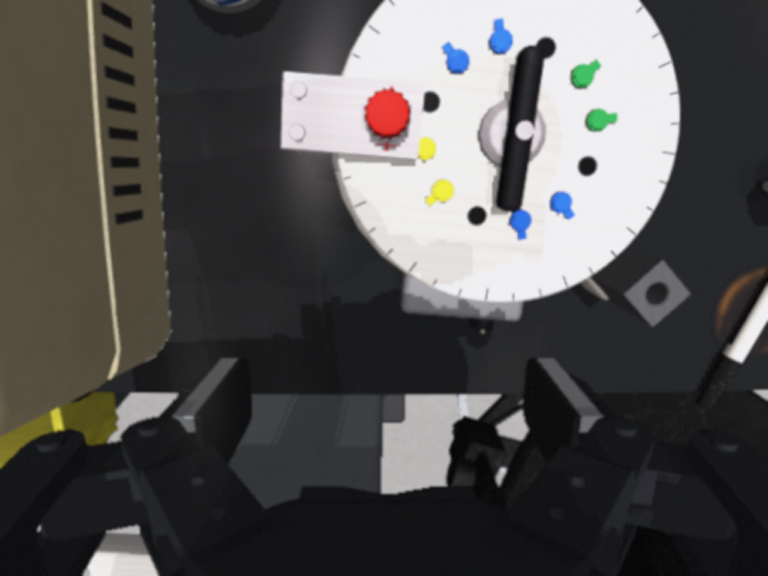

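View pics/s_side.png

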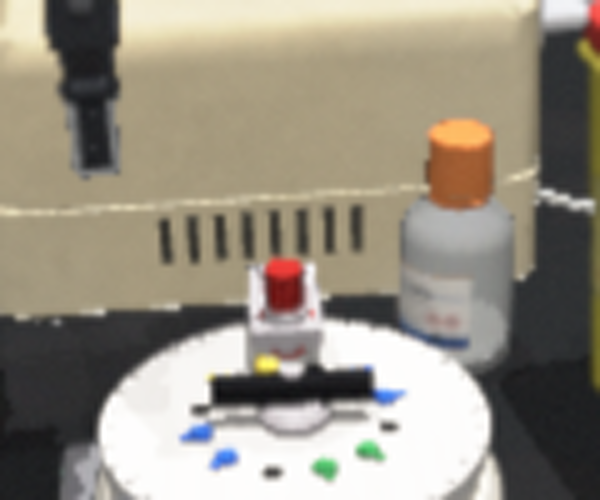

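```bash
python3 -c "
from station import *
print(finish_job())"
```

```text
the job is handed in; nothing more can be done
None
```

The carousel is locked and the job was handed in at about 22.6 s of the 67 s allowed. No verdict was reported.

- **Spin and free run:** I pushed the carrying bar round with the shut fingertips, and the carousel reached about 3.3 rad/s. It then ran untouched for about 2 s.
- **Braking:** A light touch at about 3 rad/s took too much speed off, and the carousel would have coasted to a stop short of the slot. I drove it back up to about 1.05 rad/s with a fingertip on the outer band, let it run freely again, then braked it. It stopped with the lock hole about 0.7 mm from the slot's centre. Apart from that extra push it went as the task describes; the highest force I read on the carousel was about 4 N.
- **Pin:** I took the smaller red-headed pin from its post, not the larger look-alike to its right. It went through the slot and the hole with no noticeable resistance, and I let it go at the expected seating height.
- **Last checks:** The last wrist and side pictures show the pin upright with its shoulder on the bracket and the post empty. The bar measured 175.1° against 175.2° for exact alignment, and the gripper was open and well clear. Two things were less certain:
    - **Slot position:** the top camera put the slot about 2.5 mm off in y from the wrist camera; I used the wrist value, which fitted.
    - **Ring reading:** the last red-ring reading (80.2°) was not usable, because the pin head hides the ring.

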